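# Close up the toastie maker: snap the grill plate in, tip the lid over, latch it

### The arm

A 7-joint arm with a two-finger parallel gripper is mounted at the origin on a cart in front of the work surface, level with it; the furniture and walls round the work are solid. World frame = base frame: x ahead of the robot, y to its left, z up, the work surface at z = 0. Lengths are in m, angles in rad, forces in N, time in s.
With the tool pointing down it reaches from about 0.375 to 0.925 m from the base axis. Payload 3.1 kg.
Tool frame: the origin (TCP) lies midway between the tips of the shut fingers; the grasp point (between the pads) lies 19 mm behind it; z points along the fingers, y is the line along which they close (so a half turn about z gives the same grasp; the last joint's range is limited). The gripper opens to 85 mm and grips with 20 to 120 N. Pads are 22 mm wide; open, the fingers measure 114 mm over their backs; the gripper's body (76 mm by 85 mm) begins 54 mm behind the grasp point. The pads swing forward as they close: fully open they stand 13 mm farther back than shut.
Start: joints at [1.078, 0.383, 0.044, 1.598, -0.018, 1.161, -0.05], TCP at [0.25, -0.6, 0.231] pointing down, gripper open.
Joint ranges: [-2.61, 2.61], [-0.41, 2.15], [-1.48, 1.57], [0, 2.5], [-1.57, 4.71], [0.05, 1.97], [-2.85, 2.85]. Speed limits (rad/s): [2.79, 2.79, 3.14, 3.14, 3.14, 3.14, 3.14].

### API

Orientations are given as a 3x3 rotation matrix whose columns are the frame's x, y, z axes.
In Python, from bench import status, cams, order, spot_in, landmark_of gives the robot as it stands.
- The arm moves only by the tool drive_tool, never from a script. Its argument "deltas" is a list of rows, each an object of numbers: "grip": the finger opening in mm, from 0 to 85.4; "x", "y", "z": the shift along the tool's x, y, z in units of 25 mm (1.0 is 25 mm); "ax", "ay", "az": the turn, a rotation vector about the tool's x, y, z in degrees. In form: [{"grip": .., "x": .., "y": .., "z": .., "ax": .., "ay": .., "az": ..}, ...]. A call has 1 to 8 rows; each row shifts and turns the commanded pose from where the row before left it, along the tool's axes as they then stand; what a row does not reach is not made up. A row lasts 1/12 s, in which the tool goes at most 41.7 mm and 7.16 degrees, less where a joint would pass 70% of its speed; a pose out of reach is approached as far as the arm can. A call is refused whole if a number of a shift passes 1 or a number of a turn 7.16, either way. A call with a gripper value outside its range is refused whole. The fingers move at their own pace and stop on an object; "force" is the grip in N (left out, the last holds). Time passes only in rows, so rows that do not move let the fingers close. It gives the time, the measured TCP pose, the force, the opening and the grip force at its end, in the units of the state.
- status.get_state(): the state, without advancing time (a new reading comes with each control period).
- cams.camera(name): name is "side" or "top"; returns a dict with "image" (384x512x3 uint8, blue, green, red), "range_z" (384x512 float32, m along the optical axis (not along the pixel's ray), 0 where there is no reading), "vertical_fov" (degrees; the focal length in pixels is half the picture's height over the tangent of half this angle, whatever the lens; pixels are square), "cx", "cy" (the principal point, pixels), "k1" (the pictures are not rectified: a ray, as slopes to the right and down, at radius r is drawn at 1 + k1 r^2 times it, then the intrinsics apply), "world_from_camera" (4x4, takes a point from camera to world coordinates). Camera axes: x right, y down, z forward; pixel columns grow to the right and rows downward; lengths in m; the calibration is good to about 2 mm. A picture is of the moment at which its call begins.
- order.close_job(): hands the job in; it is judged then, once.
Trained networks look in the newest picture that a camera, given by its name, has taken for a name from the list of things; names that differ only in an ending like _2 or _b are one class to them, and where a whole thing is asked for, a point or a joint stands for the part that bears it (a point fixed in the world has none). Each returns a list of dicts, best first, with "confidence" (0 to 1); they miss things now and then, are a little off and sometimes report something else, mostly with a low value. They report only what shows in the picture. A call takes as long as a camera call. They do not tell look-alikes from the thing itself.
- spot_in(camera, target): "at" ([column, row] in pixels, amid what is visible of it).
- landmark_of(camera, target): "at" ([column, row] in pixels: a listed point, or the origin of a listed thing).
The state is a dict: "time_s": time; "joint_positions": joint angles; "joint_vel": joint speeds; "joint_torque": joint torques, N m; "eef_pos": TCP position; "orientation": TCP orientation; "contact_force": force on the tool from outside, world axes, zero at the start; "wrist_torque": the same for the moment, N m; "width": opening from 0.0 (shut) to 1.0 (fully open); "grip_force": force on a finger pad.
Only numpy, scipy, OpenCV 4.12 (cv2) and the standard library are available. Lean on these libraries where they do the work, as an engineer would, in place of code of your own. Each camera call takes 0.05 s, during which the arm holds its last target. There are 200 camera calls.

### The job

The toastie maker's washed lower grill plate has been put back but its front edge still stands proud: with the lid open, press the plate's front edge down until it snaps under its clip. Then push the lid over past upright from behind, leave it to swing shut under its own weight, and press its handle down until the clip on the handle snaps under the catch. Press and push gently: do not slam the lid, stop pressing as soon as each clip snaps, and leave the pepper mill, salt shaker and mug where they stand.

Things in the scene. Friction and masses are not known exactly. Their poses are not given: they have to be found in the camera images.
- maker: White plastic sandwich toaster, fixed to the worktop, 160 x 174 mm, base 44 mm high to the rim of the well that holds the dark ribbed grill plate. Origin on the worktop under the middle of the base; x points to its back (hinge side), -x to its front, where a black grip, 80 mm wide, stands out to x = -0.107; z up.
- maker_plate (a joint): Tilt of the grill plate about its rear tabs, rad; 0 = flat in the well. It starts resting on its sprung front clip at 0.055 to 0.12 (7 to 15 mm proud in front). 5 to 12 N on the front land snaps it down, somewhere between 0.08 and -0.02; snapped in it lies at -0.04 to +0.032 on a firm rubber seat. Clip and seat stand up to 4 mm higher or lower from start to start: feel for the snap.
- plate_front (a point): Middle of the flat front land of the grill plate (130 x 134 mm, 10 mm thick), on its upper face, 19 mm behind its front edge and 108 mm from its pivot: the place to press. The bare land in front of the ribs is 35 mm deep and 134 mm wide.
- maker_lid (a joint): Angle of the 0.5 kg lid, rad: 0 = shut, level; 1.70 = fully open on its stop (start). Balanced at about 1.34; below 1.15 it falls shut by itself in 2 to 4 s and rests at 0.04 to 0.085, clip on top of the catch. 5 to 12 N on the handle snaps it under, between 0.06 and -0.02; latched it lies at -0.03 to +0.025 on a firm buffer. Catch and buffer are adjustable, +-4.5 mm: feel for the snap.
- lid_handle (a point): Middle of the outer face of the black lid handle (42 long, 84 wide, 16 mm thick), 183 mm from the hinge; it ends 14 mm farther out. Lid shut: it looks up, 70 mm above the worktop; press here. Lid open: it looks back, 229 mm up, its end at 243 mm; push the lid over here from behind, fingertips above 217 mm, as the thicker shell below the handle (24 mm farther back) rises to 214 mm at upright.
- lid_hinge (a point): Middle of the lid's hinge axis, 80 mm behind the maker's middle and 50 mm above the worktop; the axis runs along the maker's y.
- pepper_mill: Wooden pepper mill, 58 mm wide, 150 mm tall, near the maker; origin at the middle of its foot. Leave it standing.
- salt_shaker: Glass salt shaker, 44 mm wide, 90 mm tall, near the maker; origin at the middle of its foot. Leave it standing.
- pink_mug: Mug with a handle, 86 mm wide, 90 mm tall, beside the maker; origin at the middle of its foot. Leave it standing.
Mind the look-alikes: they are no part of the job. Leave any blue look-alike of the pepper_mill alone.

How it is judged:
On the way, in this order (a step that is already met when the one before it is completed fails the run):
1. the grill plate has snapped in under its clip while the lid is still open (value of joint maker_plate below 0.045 rad and value of joint maker_lid above 1.3 rad), for 0.2 s.
2. the lid has swung shut and lies on its catch with nothing of the robot touching the maker (value of joint maker_lid below 0.12 rad and value of joint maker_plate below 0.045 rad and not (contact force between any of the fingers, the arm and maker above 0.1 N)), for 0.3 s.
3. the lid's clip has snapped under its catch (value of joint maker_lid below 0.031 rad), for 0.2 s.
At the end, for the whole second after the job is handed in: Grill plate snapped in (tilt below 0.045 rad), lid latched (angle below 0.031 rad), the robot touches nothing of the maker, and mill, shaker and mug stand upright and still within 30 mm of where they were (value of joint maker_plate below 0.045 rad and value of joint maker_lid below 0.031 rad and not (contact force between any of the fingers, the arm and maker above 0.1 N) and linear speed of each of pepper_mill, salt_shaker, pink_mug below 0.02 m/s and angle between each of pepper_mill, salt_shaker, pink_mug's own z axis and vertical below 0.15 rad and distance of each of pepper_mill, salt_shaker, pink_mug from where it was at the start of the episode below 0.03 m).
It fails at once if the robot presses or pushes on the maker, its plate or its lid with more than 25 N (contact force between any of the fingers, the arm and maker above 25 N).
It fails at once if the falling lid is pushed or carried down by the robot instead of swinging shut by its own weight (touched between 0.7 and 0.15 rad) (value of joint maker_lid between 0.15 and 0.7 rad and contact force between any of the fingers, the arm and maker above 0.5 N).
It fails at once if the lid is slammed (comes down faster than 4 rad/s) (value of joint maker_lid above 0.15 rad and velocity of joint maker_lid below -4 rad/s).
It fails at once if the pepper mill, salt shaker or mug is pushed more than 30 mm or tipped (distance of any of pepper_mill, salt_shaker, pink_mug from where it was at the start of the episode above 0.03 m or angle between any of pepper_mill, salt_shaker, pink_mug's own z axis and vertical above 0.35 rad).
It also fails if it takes over 72 s, if anything falls off the work surface, if the arm or the gripper's body presses on something with over 40 N, if the wrist force passes 120 N, or if a joint passes its speed limit or range.

## Working session

There is one attempt and no reset: what is moved stays moved. The work goes in short steps, Python scripts to look and compute and a tool call to move; the robot and the scene stay as the last step left them, time stands still between calls to the robot, and variables do not carry over. Pictures are saved under pics/ and viewed, at most 10 in all, crops included, and the job is handed in when it is done.

Besides the shell and the picture viewer there is one more tool, called after "Call:" by a JSON object that holds its "name" and its "arguments", one argument or row to a line. drive_tool: Moves the arm, as the interface text tells. Its arguments: {"type":"object","properties":{"deltas":{"type":"array","items":{"type":"object","properties":{"grip":{"type":"number"},"x":{"type":"number"},"y":{"type":"number"},"z":{"type":"number"},"ax":{"type":"number"},"ay":{"type":"number"},"az":{"type":"number"}}}},"force":{"type":"number"}},"required":["deltas"]}

```bash
mkdir -p pics
cat > h.py <<'E'
import numpy as np, cv2
from bench import status, cams, order, spot_in, landmark_of
def shot(n,f=None):
    c=cams.camera(n)
    if f: cv2.imwrite('pics/'+f,c['image'])
    return c
def K(c):
    f=192/np.tan(np.radians(c['vertical_fov'])/2)
    return np.array([[f,0,c['cx']],[0,f,c['cy']],[0,0,1]])
def slope(c,uv):
    k=K(c); d=np.array([(uv[0]-k[0,2])/k[0,0],(uv[1]-k[1,2])/k[1,1]]); s=d.copy()
    for _ in range(20): s=d/(1+c['k1']*(s@s))
    return s
def world(c,uv):
    u,v=int(round(uv[0])),int(round(uv[1]))
    p=c['range_z'][max(v-1,0):v+2,max(u-1,0):u+2]; p=p[p>0]
    z=np.median(p) if len(p) else np.nan
    s=slope(c,uv); return (c['world_from_camera']@np.array([s[0]*z,s[1]*z,z,1]))[:3]
def atz(c,uv,h):
    s=slope(c,uv);T=c['world_from_camera'];d=T[:3,:3]@np.array([s[0],s[1],1]);o=T[:3,3]
    return o+d*(h-o[2])/d[2]
E
python3 - <<'E'
from h import *
np.set_printoptions(precision=3,suppress=True)
s=status.get_state();print(s['time_s'],s['eef_pos'],s['orientation'],s['contact_force'])
for n in('side','top'):
    c=shot(n,n+'0.png');print(n,c['world_from_camera'][:3])
    for t in('maker','plate_front','lid_handle','lid_hinge','pepper_mill','salt_shaker','pink_mug'):
        for r in landmark_of(n,t)[:3]: print(t,round(r['confidence'],2),np.round(r['at']),world(c,r['at']))
E
```

```text
0.0 [ 0.25  -0.599  0.23 ] [[ 0.923  0.385 -0.001]
 [ 0.385 -0.923  0.002]
 [-0.    -0.003 -1.   ]] [-0.52   0.431 -0.732]
side [[-0.93  -0.29   0.228  0.308]
 [-0.368  0.741 -0.561  0.488]
 [-0.006 -0.606 -0.796  0.827]]
maker 0.75 [266. 230.] [0.461 0.052 0.052]
plate_front 0.68 [247. 225.] [0.508 0.056 0.054]
lid_handle 0.57 [322. 157.] [ 0.378 -0.04   0.247]
lid_hinge 0.63 [299. 212.] [ 0.413 -0.059  0.   ]
pepper_mill 0.69 [327. 172.] [ 0.36  -0.016  0.233]
pepper_mill 0.56 [250. 178.] [ 0.561 -0.092  0.037]
salt_shaker 0.62 [222. 194.] [ 0.615 -0.026  0.021]
pink_mug 0.77 [278. 168.] [ 0.506 -0.156  0.03 ]
top [[-0.01  -0.982  0.188  0.359]
 [-1.     0.013  0.016 -0.05 ]
 [-0.018 -0.187 -0.982  0.917]]
plate_front 0.89 [216. 198.] [0.501 0.057 0.055]
lid_handle 0.56 [265. 251.] [ 0.37  -0.06   0.203]
lid_hinge 0.64 [252. 238.] [ 0.394 -0.035  0.25 ]
pepper_mill 0.67 [359. 246.] [ 0.38  -0.284  0.064]
pepper_mill 0.56 [325. 245.] [ 0.384 -0.192  0.128]
salt_shaker 0.86 [257. 152.] [ 0.615 -0.045  0.06 ]
pink_mug 0.55 [310. 197.] [ 0.51  -0.181  0.009]
```

View pics/side0.png

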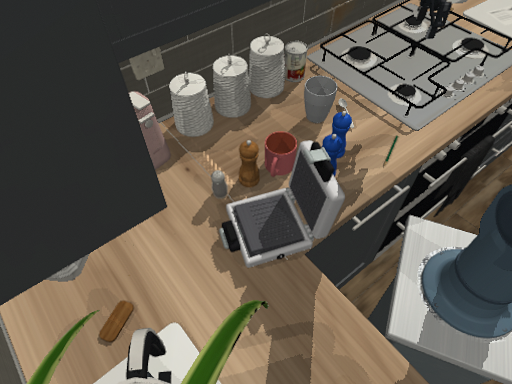

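View pics/top0.png

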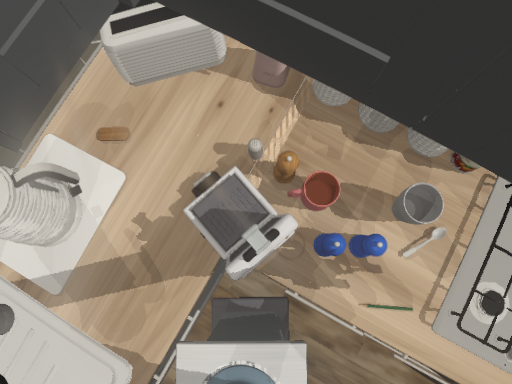

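The side view shows the maker with its hinge towards the robot. The lid is at (318,190) and the front grip at (230,235). In the top view the plate is at (232,210), the grip at (207,183), the lid at (262,245), the salt shaker at (256,149), the wooden mill at (288,163) and the mug at (320,190). The two blue mills are look-alikes. Next I'll fit the maker's pose from depth.

Run:
```python
from h import *
np.set_printoptions(precision=4,suppress=True)
P=[];C=[]
for n in('top','side'):
    c=shot(n);v,u=np.mgrid[0:384,0:512];k=K(c)
    z=c['range_z'];ok=z>0
    uv=np.stack([u[ok],v[ok]],1).astype(np.float32)
    s=np.stack([(uv[:,0]-k[0,2])/k[0,0],(uv[:,1]-k[1,2])/k[1,1]],1);d=s.copy()
    for _ in range(20): s=d/(1+c['k1']*(s**2).sum(1,keepdims=True))
    zz=z[ok];p=np.stack([s[:,0]*zz,s[:,1]*zz,zz],1)@c['world_from_camera'][:3,:3].T+c['world_from_camera'][:3,3]
    col=c['image'][ok].astype(int)
    m=(np.hypot(p[:,0]-.46,p[:,1]-.01)<.2)
    p,col=p[m],col[m];print(n,'table z',np.median(p[(p[:,2]<.02)&(p[:,2]>-.02),2]))
    rim=(p[:,2]>.036)&(p[:,2]<.052)&(col.min(1)>130)&(np.hypot(p[:,0]-.46,p[:,1]-.03)<.14)
    r=cv2.minAreaRect(p[rim,:2].astype(np.float32)*1000);print(n,'rim',rim.sum(),r)
    hi=(p[:,2]>.21)&(p[:,2]<.26);r=cv2.minAreaRect(p[hi,:2].astype(np.float32)*1000);print('hi',hi.sum(),r,p[hi,2].max(),p[hi].mean(0))
    np.savez(n+'.npz',p=p,col=col)
    for t,(h) in dict(salt_shaker=.09,pepper_mill=.15,pink_mug=.09).items():
        for q in spot_in(n,t)[:2]: print(t,q['confidence'],world(c,q['at']))
```

```text
top table z 0.0002444134429560041
top rim 1064 ((483.8320007324219, 34.57035827636719), (194.17507934570312, 173.69601440429688), 40.42205047607422)
hi 722 ((393.117919921875, -42.54926300048828), (48.4185905456543, 83.62493133544922), 40.806392669677734) 0.2586045596762109 [ 0.3891 -0.0451  0.2463]
salt_shaker 0.8 [ 0.6194 -0.0468  0.0834]
pepper_mill 0.98 [ 0.3807 -0.2816  0.1256]
pepper_mill 0.85 [ 0.3788 -0.2053  0.1359]
side table z -0.0011059250136314924
side rim 775 ((480.77142333984375, 35.33543395996094), (193.00506591796875, 173.0398406982422), 40.47605895996094)
hi 628 ((389.77203369140625, -40.77314758300781), (48.47618103027344, 85.08672332763672), 44.24907684326172) 0.2559806863713665 [ 0.3813 -0.0382  0.2396]
salt_shaker 0.56 [ 0.6149 -0.0273  0.0569]
salt_shaker 0.43 [ 0.4244 -0.0165  0.0455]
pepper_mill 0.88 [ 0.3715 -0.2815  0.12  ]
pepper_mill 0.72 [ 0.3739 -0.1937  0.1116]
pink_mug 0.74 [ 0.5184 -0.2309  0.0089]
```

Run:
```python
from h import *
np.set_printoptions(precision=4,suppress=True)
a=np.radians(40.45);f=np.array([np.cos(a),np.sin(a)]);l=np.array([-f[1],f[0]])
for n in('top','side'):
    d=np.load(n+'.npz');p,col=d['p'],d['col'];s=p[:,:2]@f;t=p[:,:2]@l+.2865
    m=(abs(t)<.03)
    print(n)
    for b in np.arange(.2,.51,.005):
        q=m&(s>=b)&(s<b+.005)&(p[:,2]>.01)
        if q.sum(): print(f"{b:.3f} n{q.sum()} z {p[q,2].min():.3f} {np.median(p[q,2]):.3f} {p[q,2].max():.3f} col {np.median(col[q].mean(1)):.0f}",end=' | ')
    w=(p[:,2]>.225)&(s>.2)&(s<.34)
    print('\nhandle t',t[w].min(),t[w].max(),'blk',np.percentile(s[w],[1,50,99]))
```

```text
top
0.230 n38 z 0.174 0.185 0.190 col 136 | 0.235 n72 z 0.185 0.196 0.203 col 186 | 0.240 n80 z 0.198 0.202 0.206 col 201 | 0.245 n88 z 0.202 0.205 0.249 col 178 | 0.250 n88 z 0.239 0.246 0.251 col 156 | 0.255 n86 z 0.241 0.246 0.250 col 146 | 0.260 n82 z 0.239 0.245 0.250 col 171 | 0.265 n74 z 0.203 0.248 0.250 col 176 | 0.270 n72 z 0.191 0.248 0.251 col 176 | 0.275 n67 z 0.161 0.248 0.252 col 176 | 0.280 n62 z 0.126 0.249 0.256 col 164 | 0.285 n71 z 0.091 0.254 0.257 col 168 | 0.290 n56 z 0.043 0.255 0.259 col 134 | 0.295 n24 z 0.039 0.045 0.253 col 137 | 0.300 n9 z 0.041 0.042 0.045 col 142 | 0.305 n12 z 0.029 0.031 0.047 col 70 | 0.310 n30 z 0.043 0.046 0.048 col 84 | 0.315 n50 z 0.044 0.047 0.049 col 85 | 0.320 n51 z 0.042 0.047 0.050 col 84 | 0.325 n52 z 0.045 0.048 0.052 col 85 | 0.330 n52 z 0.045 0.048 0.053 col 86 | 0.335 n52 z 0.046 0.049 0.052 col 87 | 0.340 n50 z 0.045 0.049 0.052 col 86 | 0.345 n52 z 0.046 0.049 0.052 col 85 | 0.350 n51 z 0.046 0.050 0.053 col 88 | 0.355 n52 z 0.045 0.050 0.054 col 88 | 0.360 n49 z 0.047 0.050 0.054 col 88 | 0.365 n54 z 0.047 0.051 0.054
[... 2465 characters left out ...]
 n44 z 0.051 0.054 0.058 col 82 | 0.415 n43 z 0.051 0.054 0.057 col 83 | 0.420 n44 z 0.051 0.054 0.057 col 82 | 0.425 n43 z 0.053 0.055 0.057 col 82 | 0.430 n51 z 0.028 0.055 0.060 col 80 | 0.435 n58 z 0.026 0.048 0.055 col 52 | 0.440 n44 z 0.039 0.043 0.045 col 92 | 0.445 n46 z 0.041 0.043 0.045 col 182 | 0.450 n42 z 0.039 0.041 0.044 col 100 | 0.455 n42 z 0.040 0.050 0.054 col 25 | 0.460 n50 z 0.037 0.051 0.055 col 27 | 0.465 n48 z 0.040 0.051 0.054 col 27 | 0.470 n55 z 0.037 0.042 0.053 col 17 | 0.475 n52 z 0.033 0.038 0.043 col 18 | 0.480 n44 z 0.033 0.037 0.041 col 118 | 0.485 n34 z 0.029 0.034 0.038 col 115 | 
handle t -0.04133611509406998 0.04415786106147912 blk [0.2474 0.2625 0.2936]
```

Call:
{"name": "drive_tool", "arguments": {
  "deltas": [
    {"grip":0,"z":-1,"az":-4.5},
    {"grip":0,"z":-1,"az":-4.5},
    {"grip":0,"z":-1,"az":-4.5},
    {"grip":0,"z":-1,"az":-4.5},
    {"x":1,"y":-0.54},
    {"x":1,"y":-0.54},
    {"x":1,"y":-0.54},
    {"x":1,"y":-0.54}
  ]
}}

```text
$.deltas[0]: bad value
```

Call:
{"name": "drive_tool", "arguments": {
  "deltas": [
    {"x":1,"y":-0.54},
    {"x":1,"y":-0.54},
    {"x":1,"y":-0.54},
    {"x":1,"y":-0.54},
    {"x":1,"y":-0.54},
    {"x":1,"y":-0.54},
    {"x":1,"y":-0.54},
    {"x":1,"y":-0.54}
  ]
}}

```text
$.deltas[0]: bad value
```

Call:
{"name": "drive_tool", "arguments": {
  "deltas": [
    {"x":1,"y":-0.54},
    {"x":1,"y":-0.54},
    {"x":1,"y":-0.54},
    {"x":1,"y":-0.54},
    {"x":1,"y":-0.54},
    {"x":1,"y":-0.54},
    {"x":1,"y":-0.54},
    {"x":1,"y":-0.54}
  ]
}}

```text
$.deltas[0]: bad value
```

Call:
{"name": "drive_tool", "arguments": {
  "deltas": [
    {"grip":0,"x":0,"y":0,"z":-1,"ax":0,"ay":0,"az":-4.5},
    {"grip":0,"x":0,"y":0,"z":-1,"ax":0,"ay":0,"az":-4.5},
    {"grip":0,"x":0,"y":0,"z":-1,"ax":0,"ay":0,"az":-4.5},
    {"grip":0,"x":0,"y":0,"z":-1,"ax":0,"ay":0,"az":-4.5}
  ]
}}

```text
time_s: 1.53
eef_pos: [0.2499, -0.5998, 0.3322]
orientation: [[0.757, 0.654, -0.0], [0.654, -0.757, 0.0], [0.0, -0.0, -1.0]]
contact_force: [0.6, -0.7, 0.3]
width: 0.458
grip_force: 0.0
```

Call:
{"name": "drive_tool", "arguments": {
  "deltas": [
    {"grip":0,"x":1,"y":-0.54,"z":0,"ax":0,"ay":0,"az":0},
    {"grip":0,"x":1,"y":-0.54,"z":0,"ax":0,"ay":0,"az":0},
    {"grip":0,"x":1,"y":-0.54,"z":0,"ax":0,"ay":0,"az":0},
    {"grip":0,"x":1,"y":-0.54,"z":0,"ax":0,"ay":0,"az":0},
    {"grip":0,"x":1,"y":-0.54,"z":0,"ax":0,"ay":0,"az":0},
    {"grip":0,"x":1,"y":-0.54,"z":0,"ax":0,"ay":0,"az":0},
    {"grip":0,"x":1,"y":-0.54,"z":0,"ax":0,"ay":0,"az":0},
    {"grip":0,"x":1,"y":-0.54,"z":0,"ax":0,"ay":0,"az":0}
  ]
}}

```text
time_s: 2.2
eef_pos: [0.3318, -0.3865, 0.3315]
orientation: [[0.759, 0.651, 0.0], [0.651, -0.759, -0.0], [-0.0, 0.001, -1.0]]
contact_force: [0.5, -0.8, -0.9]
width: -0.003
grip_force: 0.0
```

Call:
{"name": "drive_tool", "arguments": {
  "deltas": [
    {"grip":0,"x":1,"y":-0.54,"z":0,"ax":0,"ay":0,"az":0},
    {"grip":0,"x":1,"y":-0.54,"z":0,"ax":0,"ay":0,"az":0},
    {"grip":0,"x":1,"y":-0.54,"z":0,"ax":0,"ay":0,"az":0},
    {"grip":0,"x":1,"y":-0.54,"z":0,"ax":0,"ay":0,"az":0},
    {"grip":0,"x":1,"y":-0.54,"z":0,"ax":0,"ay":0,"az":0},
    {"grip":0,"x":1,"y":-0.54,"z":0,"ax":0,"ay":0,"az":0},
    {"grip":0,"x":1,"y":-0.54,"z":0,"ax":0,"ay":0,"az":0},
    {"grip":0,"x":1,"y":-0.54,"z":0,"ax":0,"ay":0,"az":0}
  ]
}}

```text
time_s: 2.87
eef_pos: [0.4132, -0.1743, 0.3316]
orientation: [[0.759, 0.651, 0.001], [0.651, -0.759, -0.001], [0.0, 0.001, -1.0]]
contact_force: [0.6, 0.0, -1.1]
width: 0.004
grip_force: 0.0
```

Call:
{"name": "drive_tool", "arguments": {
  "deltas": [
    {"grip":0,"x":1,"y":-0.54,"z":0,"ax":0,"ay":0,"az":0},
    {"grip":0,"x":1,"y":-0.54,"z":0,"ax":0,"ay":0,"az":0},
    {"grip":0,"x":1,"y":-0.54,"z":0,"ax":0,"ay":0,"az":0},
    {"grip":0,"x":1,"y":-0.54,"z":0,"ax":0,"ay":0,"az":0},
    {"grip":0,"x":1,"y":-0.54,"z":0,"ax":0,"ay":0,"az":0},
    {"grip":0,"x":1,"y":-0.54,"z":0,"ax":0,"ay":0,"az":0},
    {"grip":0,"x":1,"y":-0.54,"z":0,"ax":0,"ay":0,"az":0}
  ]
}}

```text
time_s: 3.45
eef_pos: [0.4846, 0.0113, 0.3316]
orientation: [[0.759, 0.651, 0.001], [0.651, -0.759, -0.0], [0.0, 0.001, -1.0]]
contact_force: [-0.0, -1.3, 0.3]
width: -0.003
grip_force: 0.0
```

Call:
{"name": "drive_tool", "arguments": {
  "deltas": [
    {"grip":0,"x":0.84,"y":-0.39,"z":0,"ax":0,"ay":0,"az":0},
    {"grip":0,"x":0.84,"y":-0.39,"z":0,"ax":0,"ay":0,"az":0},
    {"grip":0,"x":0,"y":0,"z":1,"ax":0,"ay":0,"az":0},
    {"grip":0,"x":0,"y":0,"z":1,"ax":0,"ay":0,"az":0},
    {"grip":0,"x":0,"y":0,"z":1,"ax":0,"ay":0,"az":0},
    {"grip":0,"x":0,"y":0,"z":1,"ax":0,"ay":0,"az":0},
    {"grip":0,"x":0,"y":0,"z":1,"ax":0,"ay":0,"az":0}
  ]
}}

```text
time_s: 4.03
eef_pos: [0.5036, 0.0521, 0.2054]
orientation: [[0.759, 0.651, 0.001], [0.651, -0.759, -0.0], [0.0, 0.001, -1.0]]
contact_force: [-0.1, -0.9, -0.1]
width: -0.002
grip_force: 0.0
```

Run:
```python
from h import *
shot('side','side1.png');print(status.get_state()['joint_positions'])
```

```text
[ 0.41127938  0.19860544 -0.65001442  1.94634383  0.13598609  1.04941425
 -1.16019405]
```

View pics/side1.png

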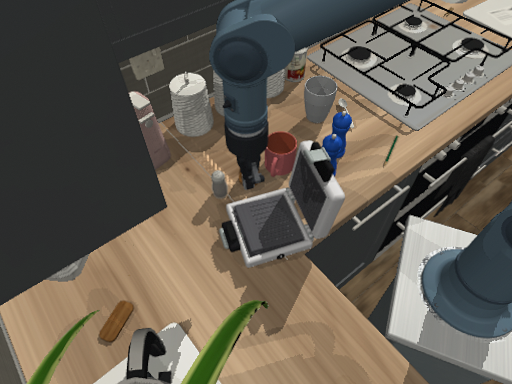

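The gripper (tip at about (248,180)) is clear of the lid, and the forearm passes high above it. Descending onto the plate.

Call:
{"name": "drive_tool", "arguments": {
  "deltas": [
    {"grip":0,"x":0,"y":0,"z":1,"ax":0,"ay":0,"az":0},
    {"grip":0,"x":0,"y":0,"z":1,"ax":0,"ay":0,"az":0},
    {"grip":0,"x":0,"y":0,"z":1,"ax":0,"ay":0,"az":0},
    {"grip":0,"x":0,"y":0,"z":1,"ax":0,"ay":0,"az":0},
    {"grip":0,"x":0,"y":0,"z":1,"ax":0,"ay":0,"az":0},
    {"grip":0,"x":0,"y":0,"z":0.4,"ax":0,"ay":0,"az":0},
    {"grip":0,"x":0,"y":0,"z":0,"ax":0,"ay":0,"az":0}
  ]
}}

```text
time_s: 4.67
eef_pos: [0.5015, 0.0517, 0.0694]
orientation: [[0.759, 0.651, -0.005], [0.651, -0.759, -0.0], [-0.004, -0.003, -1.0]]
contact_force: [-0.5, 0.2, 1.0]
width: 0.001
grip_force: 0.0
```

Call:
{"name": "drive_tool", "arguments": {
  "deltas": [
    {"grip":0,"x":0,"y":0,"z":0.1,"ax":0,"ay":0,"az":0},
    {"grip":0,"x":0,"y":0,"z":0.1,"ax":0,"ay":0,"az":0},
    {"grip":0,"x":0,"y":0,"z":0,"ax":0,"ay":0,"az":0}
  ]
}}

```text
time_s: 4.92
eef_pos: [0.5048, 0.0523, 0.0676]
orientation: [[0.759, 0.651, 0.003], [0.651, -0.759, 0.0], [0.002, 0.002, -1.0]]
contact_force: [0.3, -0.3, -0.1]
width: 0.002
grip_force: 0.0
```

Call:
{"name": "drive_tool", "arguments": {
  "deltas": [
    {"grip":0,"x":0,"y":0,"z":0.15,"ax":0,"ay":0,"az":0},
    {"grip":0,"x":0,"y":0,"z":0.15,"ax":0,"ay":0,"az":0},
    {"grip":0,"x":0,"y":0,"z":0.1,"ax":0,"ay":0,"az":0},
    {"grip":0,"x":0,"y":0,"z":0,"ax":0,"ay":0,"az":0}
  ]
}}

```text
time_s: 5.25
eef_pos: [0.503, 0.052, 0.0558]
orientation: [[0.759, 0.651, -0.001], [0.651, -0.759, -0.0], [-0.001, -0.0, -1.0]]
contact_force: [1.0, 0.1, -1.0]
width: 0.002
grip_force: 0.0
```

Call:
{"name": "drive_tool", "arguments": {
  "deltas": [
    {"grip":0,"x":0,"y":0,"z":0.04,"ax":0,"ay":0,"az":0},
    {"grip":0,"x":0,"y":0,"z":0.04,"ax":0,"ay":0,"az":0},
    {"grip":0,"x":0,"y":0,"z":0,"ax":0,"ay":0,"az":0}
  ]
}}

```text
time_s: 5.5
eef_pos: [0.5035, 0.0523, 0.0544]
orientation: [[0.759, 0.651, -0.0], [0.651, -0.759, -0.0], [-0.0, -0.0, -1.0]]
contact_force: [-0.1, -0.9, 2.4]
width: 0.002
grip_force: 1.2
```

Contact. I'll go on in small steps.

Call:
{"name": "drive_tool", "arguments": {
  "deltas": [
    {"grip":0,"x":0,"y":0,"z":0.04,"ax":0,"ay":0,"az":0},
    {"grip":0,"x":0,"y":0,"z":0.04,"ax":0,"ay":0,"az":0},
    {"grip":0,"x":0,"y":0,"z":0,"ax":0,"ay":0,"az":0}
  ]
}}

```text
time_s: 5.75
eef_pos: [0.5037, 0.0523, 0.0529]
orientation: [[0.759, 0.651, 0.0], [0.651, -0.759, -0.0], [-0.0, 0.0, -1.0]]
contact_force: [-0.6, -1.1, 5.2]
width: 0.001
grip_force: 2.9
```

Call:
{"name": "drive_tool", "arguments": {
  "deltas": [
    {"grip":0,"x":0,"y":0,"z":0.04,"ax":0,"ay":0,"az":0},
    {"grip":0,"x":0,"y":0,"z":0.03,"ax":0,"ay":0,"az":0},
    {"grip":0,"x":0,"y":0,"z":0,"ax":0,"ay":0,"az":0}
  ]
}}

```text
time_s: 6.0
eef_pos: [0.5038, 0.0524, 0.0513]
orientation: [[0.759, 0.651, 0.0], [0.651, -0.759, -0.0], [0.0, 0.001, -1.0]]
contact_force: [-1.9, -0.1, 5.8]
width: 0.004
grip_force: 2.9
```

Call:
{"name": "drive_tool", "arguments": {
  "deltas": [
    {"grip":0,"x":0,"y":0,"z":0.04,"ax":0,"ay":0,"az":0},
    {"grip":0,"x":0,"y":0,"z":0,"ax":0,"ay":0,"az":0}
  ]
}}

```text
time_s: 6.17
eef_pos: [0.5039, 0.0525, 0.0501]
orientation: [[0.759, 0.651, 0.001], [0.651, -0.759, 0.0], [0.001, 0.0, -1.0]]
contact_force: [-1.4, -0.6, 4.7]
width: 0.001
grip_force: 2.1
```

Call:
{"name": "drive_tool", "arguments": {
  "deltas": [
    {"grip":0,"x":0,"y":0,"z":0.04,"ax":0,"ay":0,"az":0},
    {"grip":0,"x":0,"y":0,"z":0,"ax":0,"ay":0,"az":0}
  ]
}}

```text
time_s: 6.33
eef_pos: [0.5039, 0.0525, 0.0487]
orientation: [[0.759, 0.651, 0.001], [0.651, -0.759, 0.001], [0.001, 0.0, -1.0]]
contact_force: [-0.3, 0.5, 2.0]
width: -0.002
grip_force: 1.0
```

Call:
{"name": "drive_tool", "arguments": {
  "deltas": [
    {"grip":0,"x":0,"y":0,"z":0.04,"ax":0,"ay":0,"az":0},
    {"grip":0,"x":0,"y":0,"z":0,"ax":0,"ay":0,"az":0}
  ]
}}

```text
time_s: 6.5
eef_pos: [0.5032, 0.052, 0.047]
orientation: [[0.759, 0.651, -0.001], [0.651, -0.759, -0.0], [-0.0, -0.0, -1.0]]
contact_force: [0.1, -0.5, 0.8]
width: -0.005
grip_force: 0.0
```

Call:
{"name": "drive_tool", "arguments": {
  "deltas": [
    {"grip":0,"x":0,"y":0,"z":0.04,"ax":0,"ay":0,"az":0},
    {"grip":0,"x":0,"y":0,"z":0,"ax":0,"ay":0,"az":0}
  ]
}}

```text
time_s: 6.67
eef_pos: [0.503, 0.0519, 0.046]
orientation: [[0.759, 0.651, -0.001], [0.651, -0.759, -0.0], [-0.001, -0.001, -1.0]]
contact_force: [-0.7, -0.3, -0.7]
width: -0.0
grip_force: 0.0
```

The contact force is gone below the original height, so the plate has snapped in. I'll lift and check with depth.

Call:
{"name": "drive_tool", "arguments": {
  "deltas": [
    {"grip":0,"x":0,"y":0,"z":-1,"ax":0,"ay":0,"az":0},
    {"grip":0,"x":0,"y":0,"z":-1,"ax":0,"ay":0,"az":0},
    {"grip":0,"x":0,"y":0,"z":-1,"ax":0,"ay":0,"az":0},
    {"grip":0,"x":0,"y":0,"z":-1,"ax":0,"ay":0,"az":0},
    {"grip":0,"x":0,"y":0,"z":-1,"ax":0,"ay":0,"az":0},
    {"grip":0,"x":0,"y":0,"z":-1,"ax":0,"ay":0,"az":0},
    {"grip":0,"x":0,"y":0,"z":-1,"ax":0,"ay":0,"az":0},
    {"grip":0,"x":0,"y":0,"z":-1,"ax":0,"ay":0,"az":0}
  ]
}}

```text
time_s: 7.33
eef_pos: [0.503, 0.0521, 0.2475]
orientation: [[0.759, 0.651, -0.0], [0.651, -0.759, -0.0], [-0.0, -0.0, -1.0]]
contact_force: [-0.2, -0.5, -0.3]
width: -0.003
grip_force: 0.0
```

Call:
{"name": "drive_tool", "arguments": {
  "deltas": [
    {"grip":0,"x":0,"y":0,"z":-1,"ax":0,"ay":0,"az":0},
    {"grip":0,"x":0,"y":0,"z":-1,"ax":0,"ay":0,"az":0},
    {"grip":0,"x":0,"y":0,"z":-1,"ax":0,"ay":0,"az":0},
    {"grip":0,"x":0,"y":0,"z":-0.4,"ax":0,"ay":0,"az":0},
    {"grip":0,"x":0,"y":0,"z":0,"ax":0,"ay":-6,"az":0},
    {"grip":0,"x":0,"y":0,"z":0,"ax":0,"ay":-6,"az":0},
    {"grip":0,"x":0,"y":0,"z":0,"ax":0,"ay":0,"az":0}
  ]
}}

```text
time_s: 7.92
eef_pos: [0.5043, 0.0545, 0.329]
orientation: [[0.739, 0.654, -0.162], [0.64, -0.756, -0.134], [-0.21, -0.005, -0.978]]
contact_force: [1.0, 0.9, -0.2]
width: -0.001
grip_force: 0.0
```

```bash
cat > plate.py <<'E'
from h import *
a=np.radians(40.45);f=np.array([np.cos(a),np.sin(a)]);l=np.array([-f[1],f[0]])
def prof(n,tw=.04,fn=None):
    c=shot(n,fn);v,u=np.mgrid[0:384,0:512];k=K(c);z=c['range_z'];ok=z>0
    d=np.stack([(u[ok]-k[0,2])/k[0,0],(v[ok]-k[1,2])/k[1,1]],1);s=d.copy()
    for _ in range(20): s=d/(1+c['k1']*(s**2).sum(1,keepdims=True))
    zz=z[ok];p=np.stack([s[:,0]*zz,s[:,1]*zz,zz],1)@c['world_from_camera'][:3,:3].T+c['world_from_camera'][:3,3]
    S=p[:,:2]@f;T=p[:,:2]@l+.2865;m=(abs(T)<tw)&(p[:,2]>.01)
    return S[m],p[m,2]
E
python3 - <<'E'
from plate import *
S,Z=prof('side')
for b in np.arange(.3,.44,.01):
    q=(S>=b)&(S<b+.01)&(Z<.08)
    if q.any(): print(round(b,3),q.sum(),np.median(Z[q]).round(4))
print(status.get_state()['joint_positions'])
E
```

```text
0.3 101 0.0414
0.31 114 0.0455
0.32 112 0.0459
0.33 111 0.0456
0.34 119 0.0454
0.35 116 0.0452
0.36 117 0.045
0.37 118 0.0447
0.38 118 0.0445
0.39 118 0.0442
0.4 119 0.0435
0.41 119 0.0434
0.42 122 0.0431
0.43 126 0.0412
0.44 120 0.0427
[ 0.35581682  0.21714986 -0.69070558  1.66867433  0.21057325  1.50687149
 -1.22947352]
```

Plate is flat (tilt about -0.02). Now back over the lid, keeping the height.

Call:
{"name": "drive_tool", "arguments": {
  "deltas": [
    {"grip":0,"x":-0.98,"y":0,"z":0.2,"ax":0,"ay":0,"az":0},
    {"grip":0,"x":-0.98,"y":0,"z":0.2,"ax":0,"ay":0,"az":0},
    {"grip":0,"x":-0.98,"y":0,"z":0.2,"ax":0,"ay":0,"az":0},
    {"grip":0,"x":-0.98,"y":0,"z":0.2,"ax":0,"ay":0,"az":0},
    {"grip":0,"x":0,"y":0,"z":0,"ax":0,"ay":0,"az":0}
  ]
}}

```text
time_s: 8.38
eef_pos: [0.4236, -0.0174, 0.3316]
orientation: [[0.746, 0.646, -0.161], [0.631, -0.764, -0.138], [-0.212, 0.001, -0.977]]
contact_force: [0.5, -1.4, -0.6]
width: -0.001
grip_force: 0.0
```

Call:
{"name": "drive_tool", "arguments": {
  "deltas": [
    {"grip":0,"x":-0.98,"y":0,"z":0.2,"ax":0,"ay":0,"az":0},
    {"grip":0,"x":-0.98,"y":0,"z":0.2,"ax":0,"ay":0,"az":0},
    {"grip":0,"x":-0.98,"y":0,"z":0.2,"ax":0,"ay":0,"az":0},
    {"grip":0,"x":-0.98,"y":0,"z":0.2,"ax":0,"ay":0,"az":0},
    {"grip":0,"x":-0.98,"y":0,"z":0.2,"ax":0,"ay":0,"az":0},
    {"grip":0,"x":0,"y":0,"z":0,"ax":0,"ay":0,"az":0}
  ]
}}

```text
time_s: 8.88
eef_pos: [0.3286, -0.0977, 0.3327]
orientation: [[0.747, 0.645, -0.16], [0.631, -0.764, -0.136], [-0.21, 0.001, -0.978]]
contact_force: [0.2, -0.6, -0.6]
width: -0.003
grip_force: 0.0
```

Run:
```python
from h import *
shot('side','side2.png');s=status.get_state();print(s['joint_positions'])
import numpy as np
p=s['eef_pos'];f=np.array([.761,.6488]);l=np.array([-.6488,.761]);print(p,p[:2]@f,p[:2]@l+.2865)
```

```text
[ 0.61052527 -0.21681329 -0.49276063  2.02966842  0.05447516  1.44384628
 -0.74341837]
[ 0.33054911 -0.09599243  0.33284937] 0.18926798351605018 -0.0010105013279165243
```

View pics/side2.png

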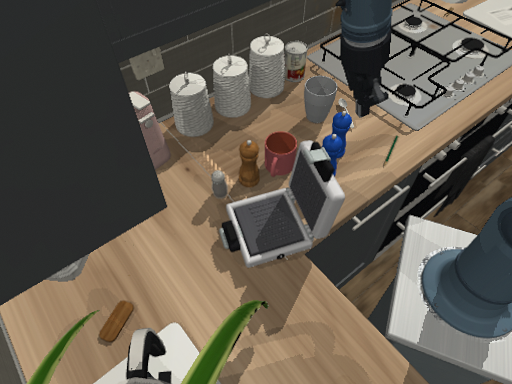

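The gripper (tip at about (365,105)) now stands behind the lid, whose handle shows at (322,160). Next I'll lower it to about z = 0.229.

Call:
{"name": "drive_tool", "arguments": {
  "deltas": [
    {"grip":0,"x":0.21,"y":0,"z":0.98,"ax":0,"ay":0,"az":0},
    {"grip":0,"x":0.21,"y":0,"z":0.98,"ax":0,"ay":0,"az":0},
    {"grip":0,"x":0.21,"y":0,"z":0.98,"ax":0,"ay":0,"az":0},
    {"grip":0,"x":0.21,"y":0,"z":0.98,"ax":0,"ay":0,"az":0},
    {"grip":0,"x":0.03,"y":0,"z":0.12,"ax":0,"ay":0,"az":0},
    {"grip":0,"x":0,"y":0,"z":0,"ax":0,"ay":0,"az":0}
  ]
}}

```text
time_s: 9.43
eef_pos: [0.3318, -0.0934, 0.2287]
orientation: [[0.741, 0.652, -0.161], [0.638, -0.758, -0.134], [-0.209, -0.003, -0.978]]
contact_force: [0.4, 0.6, 0.3]
width: 0.001
grip_force: 0.0
```

Call:
{"name": "drive_tool", "arguments": {
  "deltas": [
    {"grip":0,"x":0.49,"y":0,"z":-0.1,"ax":0,"ay":0,"az":0},
    {"grip":0,"x":0.49,"y":0,"z":-0.1,"ax":0,"ay":0,"az":0},
    {"grip":0,"x":0.4,"y":0,"z":-0.08,"ax":0,"ay":0,"az":0},
    {"grip":0,"x":0,"y":0,"z":0,"ax":0,"ay":0,"az":0}
  ]
}}

```text
time_s: 9.77
eef_pos: [0.3627, -0.0695, 0.2315]
orientation: [[0.741, 0.654, -0.153], [0.639, -0.757, -0.135], [-0.204, 0.002, -0.979]]
contact_force: [-0.5, 0.6, -0.1]
width: 0.002
grip_force: 0.0
```

Call:
{"name": "drive_tool", "arguments": {
  "deltas": [
    {"grip":0,"x":0.2,"y":0,"z":-0.03,"ax":0,"ay":0,"az":0},
    {"grip":0,"x":0.2,"y":0,"z":-0.03,"ax":0,"ay":0,"az":0},
    {"grip":0,"x":0.2,"y":0,"z":-0.03,"ax":0,"ay":0,"az":0},
    {"grip":0,"x":0.2,"y":0,"z":-0.03,"ax":0,"ay":0,"az":0},
    {"grip":0,"x":0.2,"y":0,"z":-0.03,"ax":0,"ay":0,"az":0}
  ]
}}

```text
time_s: 10.18
eef_pos: [0.379, -0.0548, 0.2283]
orientation: [[0.743, 0.651, -0.158], [0.636, -0.759, -0.136], [-0.208, 0.0, -0.978]]
contact_force: [-0.9, -0.8, 1.2]
width: -0.001
grip_force: 0.9
```

Run:
```python
from h import *
shot('side','side3.png')
```

```text
(no output)
```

View pics/side3.png

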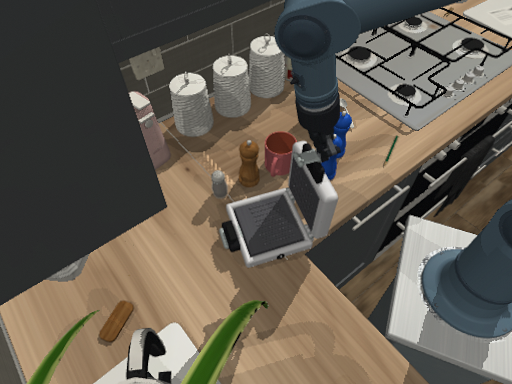

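The fingertips bear on the handle from behind at (325,155), and the lid has begun to move. Keep pushing gently.

Call:
{"name": "drive_tool", "arguments": {
  "deltas": [
    {"grip":0,"x":0.25,"y":0,"z":-0.06,"ax":0,"ay":0,"az":0},
    {"grip":0,"x":0.25,"y":0,"z":-0.06,"ax":0,"ay":0,"az":0},
    {"grip":0,"x":0.25,"y":0,"z":-0.06,"ax":0,"ay":0,"az":0},
    {"grip":0,"x":0.25,"y":0,"z":-0.06,"ax":0,"ay":0,"az":0},
    {"grip":0,"x":0.25,"y":0,"z":-0.06,"ax":0,"ay":0,"az":0}
  ]
}}

```text
time_s: 10.65
eef_pos: [0.4036, -0.0333, 0.2288]
orientation: [[0.742, 0.651, -0.158], [0.637, -0.759, -0.135], [-0.208, -0.0, -0.978]]
contact_force: [-1.1, -0.8, -0.3]
width: -0.004
grip_force: 0.4
```

Call:
{"name": "drive_tool", "arguments": {
  "deltas": [
    {"grip":0,"x":0.25,"y":0,"z":-0.06,"ax":0,"ay":0,"az":0},
    {"grip":0,"x":0.25,"y":0,"z":-0.06,"ax":0,"ay":0,"az":0},
    {"grip":0,"x":0.25,"y":0,"z":-0.06,"ax":0,"ay":0,"az":0},
    {"grip":0,"x":0.25,"y":0,"z":-0.06,"ax":0,"ay":0,"az":0}
  ]
}}

```text
time_s: 10.98
eef_pos: [0.423, -0.0165, 0.2295]
orientation: [[0.742, 0.651, -0.158], [0.637, -0.759, -0.135], [-0.208, -0.001, -0.978]]
contact_force: [0.1, -0.5, 0.4]
width: 0.0
grip_force: 0.3
```

Call:
{"name": "drive_tool", "arguments": {
  "deltas": [
    {"grip":0,"x":0.25,"y":0,"z":-0.06,"ax":0,"ay":0,"az":0},
    {"grip":0,"x":0.25,"y":0,"z":-0.06,"ax":0,"ay":0,"az":0},
    {"grip":0,"x":0.25,"y":0,"z":-0.06,"ax":0,"ay":0,"az":0}
  ]
}}

```text
time_s: 11.23
eef_pos: [0.4379, -0.004, 0.2303]
orientation: [[0.742, 0.651, -0.157], [0.637, -0.759, -0.135], [-0.207, 0.0, -0.978]]
contact_force: [-1.1, -0.7, 0.3]
width: -0.002
grip_force: 0.2
```

Run:
```python
from h import *
shot('side','side4.png')
```

```text
(no output)
```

View pics/side4.png

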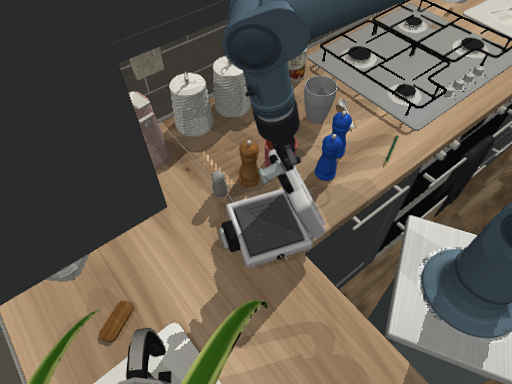

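Lid is past upright, with the fingers on the handle at (285,160). A little more, then retreat backwards and up.

Call:
{"name": "drive_tool", "arguments": {
  "deltas": [
    {"grip":0,"x":0.25,"y":0,"z":-0.06,"ax":0,"ay":0,"az":0},
    {"grip":0,"x":0.25,"y":0,"z":-0.06,"ax":0,"ay":0,"az":0},
    {"grip":0,"x":0.2,"y":0,"z":-0.05,"ax":0,"ay":0,"az":0},
    {"grip":0,"x":-0.3,"y":0,"z":-0.5,"ax":0,"ay":0,"az":0},
    {"grip":0,"x":-0.4,"y":0,"z":-0.9,"ax":0,"ay":0,"az":0},
    {"grip":0,"x":-0.4,"y":0,"z":-1,"ax":0,"ay":0,"az":0},
    {"grip":0,"x":0,"y":0,"z":0,"ax":0,"ay":0,"az":0}
  ]
}}

```text
time_s: 11.87
eef_pos: [0.4429, -0.0021, 0.3001]
orientation: [[0.745, 0.651, -0.149], [0.636, -0.759, -0.136], [-0.202, 0.007, -0.979]]
contact_force: [1.6, 0.4, 0.1]
width: 0.001
grip_force: 0.0
```

Run:
```python
from h import *
shot('side','side5.png')
```

```text
(no output)
```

View pics/side5.png

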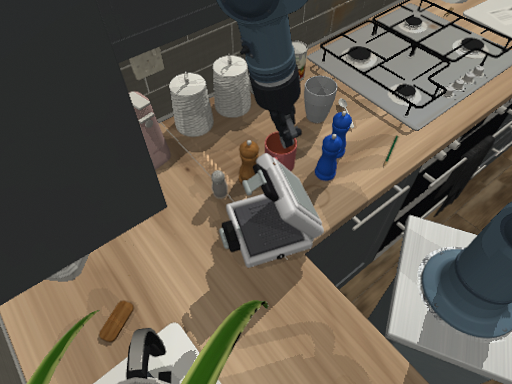

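Lid is falling freely and the gripper is clear. I'll untilt and wait out the fall.

Call:
{"name": "drive_tool", "arguments": {
  "deltas": [
    {"grip":0,"x":0,"y":0,"z":0,"ax":0,"ay":6,"az":0},
    {"grip":0,"x":0,"y":0,"z":0,"ax":0,"ay":6,"az":0},
    {"grip":0,"x":0,"y":0,"z":0,"ax":0,"ay":0,"az":0},
    {"grip":0,"x":0,"y":0,"z":0,"ax":0,"ay":0,"az":0},
    {"grip":0,"x":0,"y":0,"z":0,"ax":0,"ay":0,"az":0},
    {"grip":0,"x":0,"y":0,"z":0,"ax":0,"ay":0,"az":0},
    {"grip":0,"x":0,"y":0,"z":0,"ax":0,"ay":0,"az":0},
    {"grip":0,"x":0,"y":0,"z":0,"ax":0,"ay":0,"az":0}
  ]
}}

```text
time_s: 12.58
eef_pos: [0.4405, -0.0013, 0.295]
orientation: [[0.758, 0.653, -0.001], [0.653, -0.758, 0.001], [-0.0, -0.001, -1.0]]
contact_force: [0.5, -0.1, -0.2]
width: 0.003
grip_force: 0.0
```

Call:
{"name": "drive_tool", "arguments": {
  "deltas": [
    {"grip":0,"x":0.7,"y":0,"z":0,"ax":0,"ay":0,"az":0},
    {"grip":0,"x":0.7,"y":0,"z":0,"ax":0,"ay":0,"az":0},
    {"grip":0,"x":0.7,"y":0,"z":0,"ax":0,"ay":0,"az":0},
    {"grip":0,"x":0.7,"y":0,"z":0,"ax":0,"ay":0,"az":0},
    {"grip":0,"x":0.7,"y":0,"z":0,"ax":0,"ay":0,"az":0},
    {"grip":0,"x":0.7,"y":0,"z":0,"ax":0,"ay":0,"az":0},
    {"grip":0,"x":0.7,"y":0,"z":0,"ax":0,"ay":0,"az":0},
    {"grip":0,"x":0.66,"y":0,"z":0,"ax":0,"ay":0,"az":0}
  ]
}}

```text
time_s: 13.25
eef_pos: [0.5464, 0.0894, 0.2948]
orientation: [[0.759, 0.652, -0.001], [0.652, -0.759, 0.001], [-0.0, -0.001, -1.0]]
contact_force: [-0.2, 0.6, -0.6]
width: -0.006
grip_force: 0.0
```

Call:
{"name": "drive_tool", "arguments": {
  "deltas": [
    {"grip":0,"x":0,"y":0,"z":0,"ax":0,"ay":0,"az":0},
    {"grip":0,"x":0,"y":0,"z":0,"ax":0,"ay":0,"az":0},
    {"grip":0,"x":0,"y":0,"z":0,"ax":0,"ay":0,"az":0},
    {"grip":0,"x":0,"y":0,"z":0,"ax":0,"ay":0,"az":0},
    {"grip":0,"x":0,"y":0,"z":0,"ax":0,"ay":0,"az":0},
    {"grip":0,"x":0,"y":0,"z":0,"ax":0,"ay":0,"az":0},
    {"grip":0,"x":0,"y":0,"z":0,"ax":0,"ay":0,"az":0},
    {"grip":0,"x":0,"y":0,"z":0,"ax":0,"ay":0,"az":0}
  ]
}}

```text
time_s: 13.92
eef_pos: [0.5454, 0.0878, 0.2953]
orientation: [[0.759, 0.651, 0.0], [0.651, -0.759, -0.0], [-0.0, 0.001, -1.0]]
contact_force: [0.2, -0.5, 0.7]
width: 0.001
grip_force: 0.0
```

Run:
```python
from plate import *
for n,fn in(('side','side6.png'),('top',None)):
    S,Z=prof(n,.03,fn)
    print(n,[(round(b,3),np.median(Z[(S>=b)&(S<b+.006)&(Z<.12)]).round(4)) for b in np.arange(.4,.5,.006) if ((S>=b)&(S<b+.006)&(Z<.12)).any()])
p=status.get_state()['eef_pos'];print(p,p[:2]@f,p[:2]@l+.2865)
```

```text
side [(np.float64(0.4), np.float64(0.1007)), (np.float64(0.406), np.float64(0.101)), (np.float64(0.412), np.float64(0.1013)), (np.float64(0.418), np.float64(0.101)), (np.float64(0.424), np.float64(0.1008)), (np.float64(0.43), np.float64(0.0965)), (np.float64(0.436), np.float64(0.0953)), (np.float64(0.442), np.float64(0.0921)), (np.float64(0.448), np.float64(0.0796)), (np.float64(0.454), np.float64(0.0791)), (np.float64(0.46), np.float64(0.079)), (np.float64(0.466), np.float64(0.0799)), (np.float64(0.472), np.float64(0.0798)), (np.float64(0.478), np.float64(0.0799)), (np.float64(0.484), np.float64(0.0786)), (np.float64(0.49), np.float64(0.0457)), (np.float64(0.496), np.float64(0.0406))]
top [(np.float64(0.4), np.float64(0.101)), (np.float64(0.406), np.float64(0.1017)), (np.float64(0.412), np.float64(0.1019)), (np.float64(0.418), np.float64(0.1024)), (np.float64(0.424), np.float64(0.1014)), (np.float64(0.43), np.float64(0.1008)), (np.float64(0.436), np.float64(0.0965)), (np.float64(0.442), np.float64(0.0953)), (np.float64(0.448), np.float64(0.0883)), (np.float64(0.454), np.float64(0.0796)), (np.float64(0.46), np.float64(0.0799)), (np.float64(0.466), np.float64(0.0802)), (np.float64(0.472), np.float64(0.0802)), (np.float64(0.478), np.float64(0.081)), (np.float64(0.484), np.float64(0.0808)), (np.float64(0.49), np.float64(0.0817))]
[0.54541613 0.08809109 0.29524931] 0.4721987429812869 -0.00032249172149373395
```

View pics/side6.png

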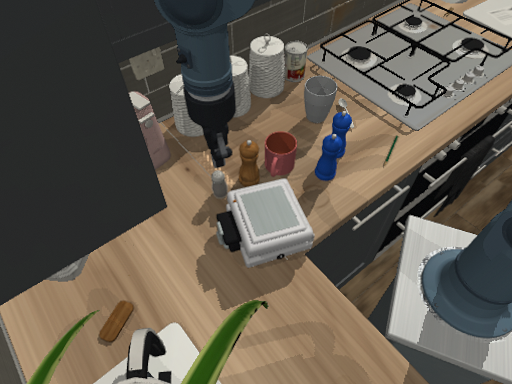

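Lid has settled shut: the handle is at (230,232), top at about z = 0.080, with nothing touching it. Going down to press.

Call:
{"name": "drive_tool", "arguments": {
  "deltas": [
    {"grip":0,"x":0.08,"y":0,"z":1,"ax":0,"ay":0,"az":0},
    {"grip":0,"x":0,"y":0,"z":1,"ax":0,"ay":0,"az":0},
    {"grip":0,"x":0,"y":0,"z":1,"ax":0,"ay":0,"az":0},
    {"grip":0,"x":0,"y":0,"z":1,"ax":0,"ay":0,"az":0},
    {"grip":0,"x":0,"y":0,"z":1,"ax":0,"ay":0,"az":0},
    {"grip":0,"x":0,"y":0,"z":1,"ax":0,"ay":0,"az":0},
    {"grip":0,"x":0,"y":0,"z":1,"ax":0,"ay":0,"az":0},
    {"grip":0,"x":0,"y":0,"z":0.8,"ax":0,"ay":0,"az":0}
  ]
}}

```text
time_s: 14.68
eef_pos: [0.5463, 0.0892, 0.0982]
orientation: [[0.759, 0.651, -0.002], [0.651, -0.759, -0.0], [-0.001, -0.001, -1.0]]
contact_force: [0.2, -0.1, -0.3]
width: 0.003
grip_force: 0.0
```

Call:
{"name": "drive_tool", "arguments": {
  "deltas": [
    {"grip":0,"x":0,"y":0,"z":0.2,"ax":0,"ay":0,"az":0},
    {"grip":0,"x":0,"y":0,"z":0.2,"ax":0,"ay":0,"az":0},
    {"grip":0,"x":0,"y":0,"z":0,"ax":0,"ay":0,"az":0},
    {"grip":0,"x":0,"y":0,"z":0,"ax":0,"ay":0,"az":0}
  ]
}}

```text
time_s: 15.02
eef_pos: [0.5481, 0.0898, 0.0913]
orientation: [[0.759, 0.651, 0.002], [0.651, -0.759, 0.0], [0.002, 0.001, -1.0]]
contact_force: [0.4, -0.3, 0.2]
width: -0.001
grip_force: 0.0
```

Call:
{"name": "drive_tool", "arguments": {
  "deltas": [
    {"grip":0,"x":0,"y":0,"z":0.16,"ax":0,"ay":0,"az":0},
    {"grip":0,"x":0,"y":0,"z":0.16,"ax":0,"ay":0,"az":0},
    {"grip":0,"x":0,"y":0,"z":0.04,"ax":0,"ay":0,"az":0},
    {"grip":0,"x":0,"y":0,"z":0,"ax":0,"ay":0,"az":0}
  ]
}}

```text
time_s: 15.35
eef_pos: [0.5469, 0.0894, 0.0811]
orientation: [[0.759, 0.651, -0.0], [0.651, -0.759, -0.0], [-0.0, 0.0, -1.0]]
contact_force: [-0.2, -0.4, 0.7]
width: 0.0
grip_force: 0.0
```

Call:
{"name": "drive_tool", "arguments": {
  "deltas": [
    {"grip":0,"x":0,"y":0,"z":0.04,"ax":0,"ay":0,"az":0},
    {"grip":0,"x":0,"y":0,"z":0.04,"ax":0,"ay":0,"az":0},
    {"grip":0,"x":0,"y":0,"z":0,"ax":0,"ay":0,"az":0}
  ]
}}

```text
time_s: 15.6
eef_pos: [0.5473, 0.0896, 0.0796]
orientation: [[0.759, 0.651, 0.0], [0.651, -0.759, -0.0], [0.0, 0.0, -1.0]]
contact_force: [-0.6, -0.8, 2.9]
width: -0.004
grip_force: 1.4
```

Call:
{"name": "drive_tool", "arguments": {
  "deltas": [
    {"grip":0,"x":0,"y":0,"z":0.04,"ax":0,"ay":0,"az":0},
    {"grip":0,"x":0,"y":0,"z":0.03,"ax":0,"ay":0,"az":0},
    {"grip":0,"x":0,"y":0,"z":0,"ax":0,"ay":0,"az":0}
  ]
}}

```text
time_s: 15.85
eef_pos: [0.5475, 0.0898, 0.0781]
orientation: [[0.759, 0.651, 0.001], [0.651, -0.759, -0.0], [0.001, 0.001, -1.0]]
contact_force: [-1.6, -0.4, 5.3]
width: -0.001
grip_force: 2.7
```

Call:
{"name": "drive_tool", "arguments": {
  "deltas": [
    {"grip":0,"x":0,"y":0,"z":0.04,"ax":0,"ay":0,"az":0},
    {"grip":0,"x":0,"y":0,"z":0.02,"ax":0,"ay":0,"az":0},
    {"grip":0,"x":0,"y":0,"z":0,"ax":0,"ay":0,"az":0}
  ]
}}

```text
time_s: 16.1
eef_pos: [0.5476, 0.0899, 0.0769]
orientation: [[0.759, 0.651, 0.001], [0.651, -0.759, -0.0], [0.001, 0.001, -1.0]]
contact_force: [-0.7, -0.2, 5.9]
width: 0.001
grip_force: 3.1
```

Call:
{"name": "drive_tool", "arguments": {
  "deltas": [
    {"grip":0,"x":0,"y":0,"z":0.04,"ax":0,"ay":0,"az":0},
    {"grip":0,"x":0,"y":0,"z":0.02,"ax":0,"ay":0,"az":0},
    {"grip":0,"x":0,"y":0,"z":0,"ax":0,"ay":0,"az":0}
  ]
}}

```text
time_s: 16.35
eef_pos: [0.5478, 0.09, 0.0754]
orientation: [[0.759, 0.651, 0.002], [0.651, -0.759, 0.0], [0.001, 0.001, -1.0]]
contact_force: [-1.2, -0.7, 5.7]
width: -0.003
grip_force: 2.9
```

Call:
{"name": "drive_tool", "arguments": {
  "deltas": [
    {"grip":0,"x":0,"y":0,"z":0.04,"ax":0,"ay":0,"az":0},
    {"grip":0,"x":0,"y":0,"z":0.02,"ax":0,"ay":0,"az":0},
    {"grip":0,"x":0,"y":0,"z":0,"ax":0,"ay":0,"az":0}
  ]
}}

```text
time_s: 16.6
eef_pos: [0.5479, 0.0901, 0.0736]
orientation: [[0.759, 0.651, 0.002], [0.651, -0.759, 0.001], [0.002, 0.001, -1.0]]
contact_force: [-0.2, -0.4, 4.3]
width: -0.003
grip_force: 2.1
```

Call:
{"name": "drive_tool", "arguments": {
  "deltas": [
    {"grip":0,"x":0,"y":0,"z":0.04,"ax":0,"ay":0,"az":0},
    {"grip":0,"x":0,"y":0,"z":0,"ax":0,"ay":0,"az":0}
  ]
}}

```text
time_s: 16.77
eef_pos: [0.5475, 0.0899, 0.0719]
orientation: [[0.759, 0.651, 0.001], [0.651, -0.759, 0.001], [0.001, 0.0, -1.0]]
contact_force: [0.3, 0.2, 0.5]
width: 0.003
grip_force: 0.4
```

Call:
{"name": "drive_tool", "arguments": {
  "deltas": [
    {"grip":0,"x":0,"y":0,"z":0.04,"ax":0,"ay":0,"az":0},
    {"grip":0,"x":0,"y":0,"z":0,"ax":0,"ay":0,"az":0}
  ]
}}

```text
time_s: 16.93
eef_pos: [0.5461, 0.089, 0.0699]
orientation: [[0.759, 0.651, -0.002], [0.651, -0.759, -0.001], [-0.002, -0.001, -1.0]]
contact_force: [-0.2, 0.5, -0.3]
width: -0.0
grip_force: 0.0
```

Snapped. Lift and verify.

Call:
{"name": "drive_tool", "arguments": {
  "deltas": [
    {"grip":0,"x":0,"y":0,"z":-0.5,"ax":0,"ay":0,"az":0},
    {"grip":0,"x":0,"y":0,"z":-1,"ax":0,"ay":0,"az":0},
    {"grip":0,"x":0,"y":0,"z":-1,"ax":0,"ay":0,"az":0},
    {"grip":0,"x":0,"y":0,"z":-1,"ax":0,"ay":0,"az":0},
    {"grip":0,"x":0,"y":0,"z":-1,"ax":0,"ay":0,"az":0},
    {"grip":0,"x":0,"y":0,"z":-1,"ax":0,"ay":0,"az":0},
    {"grip":0,"x":0,"y":0,"z":-1,"ax":0,"ay":0,"az":0},
    {"grip":0,"x":0,"y":0,"z":0,"ax":0,"ay":0,"az":0}
  ]
}}

```text
time_s: 17.6
eef_pos: [0.5505, 0.0907, 0.2399]
orientation: [[0.759, 0.651, 0.011], [0.651, -0.759, 0.001], [0.009, 0.006, -1.0]]
contact_force: [0.3, 0.5, 0.3]
width: 0.003
grip_force: 0.0
```

Run:
```python
from plate import *
S,Z=prof('side',.03,'side7.png')
print([(round(b,3),np.median(Z[(S>=b)&(S<b+.01)&(Z<.12)]).round(4)) for b in np.arange(.4,.5,.01) if ((S>=b)&(S<b+.01)&(Z<.12)).any()])
```

```text
[(np.float64(0.4), np.float64(0.0927)), (np.float64(0.41), np.float64(0.0931)), (np.float64(0.42), np.float64(0.0917)), (np.float64(0.43), np.float64(0.0883)), (np.float64(0.44), np.float64(0.0838)), (np.float64(0.45), np.float64(0.068)), (np.float64(0.46), np.float64(0.0678)), (np.float64(0.47), np.float64(0.0677)), (np.float64(0.48), np.float64(0.0667)), (np.float64(0.49), np.float64(0.0323))]
```

View pics/side7.png

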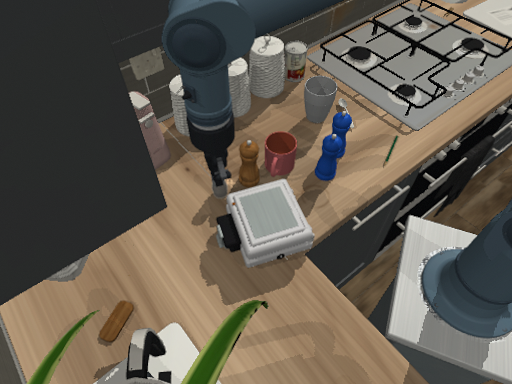

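The handle sits at z = 0.068, an angle of about -0.01, so the lid is latched. The gripper is clear, and the mill (248,160), mug (280,150) and shaker (218,185) are where they were.

```bash
python3 -c "
from bench import order
print(order.close_job())"
```

```text
the job is handed in; nothing more can be done
None
```

I snapped the plate in, let the lid swing shut by its own weight and latched it, left the mill, shaker and mug standing, and handed the job in at about 18 s; hand-in returned no verdict.

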